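# Change the bench dust extraction over to its front intake

### The arm

A 6-joint arm with a two-finger parallel gripper is mounted at the origin on a cart in front of the work surface, level with it; the furniture and walls round the work are solid. World frame = base frame: x ahead of the robot, y to its left, z up, the work surface at z = 0. Lengths are in mm, angles in rad, forces in N, time in s.
With the tool pointing down it reaches from about 400 to 925 mm from the base axis. Payload 12.5 kg.
Tool frame: the origin (TCP) lies midway between the tips of the shut fingers; the grasp point (between the pads) lies 19 mm behind it (env.pinch_z is the z of the grasp point in the tool frame, in mm); z points along the fingers, y is the line along which they close (so a half turn about z gives the same grasp; the last joint's range is limited). The gripper opens to 95 mm and grips with 3 to 60 N. Pads are 20 mm wide; open, the fingers measure 119 mm over their backs; the gripper's body (75 mm by 180 mm) begins 59 mm behind the grasp point.
Start: joints at [1.106, 0.491, 1.559, -0, 1.092, -0.106], TCP at [219.454, 585.224, 214.661] pointing down, gripper open.
Joint ranges: [-3.1, 3.1], [-0.84, 2.19], [0.05, 2.79], [-1.13, 4.28], [0.06, 2.93], [-2.69, 2.69]. Speed limits (rad/s): [2.22, 2.22, 2.79, 3.14, 3.14, 3.14].

### API

Orientations are given as [roll, pitch, yaw] about the fixed x, y, z axes, in that order (R = Rz(yaw) Ry(pitch) Rx(roll)).
In Python, from cell import env, eyes gives the robot as it stands.
- The arm moves only by the shell command python3 -m inch 'ROWS'. ROWS is JSON, a list of rows, each a list of 3 entries, a list of its own where there are three numbers: the shift along the tool's x, y, z in units of 60 mm (1.0 is 60 mm), then the turn about the tool's z in units of 5 degrees (1.0 is 5 degrees), then the closure, from -1 (fully open) to 1 (shut). In form: [[[tx, ty, tz], turn, claw], ...]. A call has exactly 10 rows; each row shifts and turns the commanded pose from where the row before left it, along the tool's axes as they then stand; what a row does not reach is not made up. A row lasts 1/8 s, in which the tool goes at most 62.5 mm and 10.7 degrees, less where a joint would pass 70% of its speed; a pose out of reach is approached as far as the arm can. A call is refused whole if a number of a shift passes 1 or a number of a turn 1, either way. A call with a gripper value outside its range is refused whole. The fingers move at their own pace and stop on an object; the grip force is fixed at half the most. Time passes only in rows, so rows that do not move let the fingers close, or fill a call up. It gives the time, the measured TCP pose, the force, the opening and the grip force at its end, in the units of the state.
- env.state(): the state, without advancing time (a new reading comes with each control period).
- eyes.read_camera(name): name is "side" or "top"; returns a dict with "pixels" (420x560x3 uint8, red, green, blue), "fx", "fy", "cx", "cy" (pixels), "distortion" ([k1, k2, p1, p2, k3] as OpenCV has them; the pictures are not rectified), "extrinsics" (4x4, takes a point from world to camera coordinates). Camera axes: x right, y down, z forward; pixel columns grow to the right and rows downward; lengths in mm; the calibration is good to about 2 mm. A picture is of the moment at which its call begins. There is no depth.
- env.job_done(): hands the job in; it is judged then, once.
Trained networks look in a picture, given as the dict that the camera call returned (one of the last four; its "shot" number tells which), for a name from the list of things; names that differ only in an ending like _2 or _b are one class to them, and where a whole thing is asked for, a point or a joint stands for the part that bears it (a point fixed in the world has none). Each returns a list of dicts, best first, with "score" (0 to 1); they miss things now and then, are a little off and sometimes report something else, mostly with a low value. They report only what shows in the picture. A call takes as long as a camera call. They do not tell look-alikes from the thing itself.
- eyes.boxes_of(name, picture): "centre" ([row, column] in pixels, amid what is visible of it).
- eyes.cut_out(name, picture): "mask" (420x560 bool, what is visible of it) and "centre" ([row, column] in pixels, amid what is visible of it).
- eyes.spot_point(name, picture): "centre" ([row, column] in pixels: a listed point, or the origin of a listed thing).
The state is a dict: "t": time; "joints": joint angles; "qvel": joint speeds; "tau": joint torques, N m; "eef_pos": TCP position; "tcp_rot": TCP orientation; "ft_force": force on the tool from outside, world axes, zero at the start; "moment": the same for the moment, N m; "opening": opening from 0.0 (shut) to 1.0 (fully open); "grip_force": force on a finger pad.
Only numpy, scipy, OpenCV 4.12 (cv2) and the standard library are available. Lean on these libraries where they do the work, as an engineer would, in place of code of your own. Each camera call takes 0.05 s, during which the arm holds its last target. There are 200 camera calls.

### The job

The dust extraction box on the bench has been drawing through its open top port; change it over to the front intake. First slide the gate's thin metal blade up out of its slot by its folded top lip, all the way to its stop, so the front intake is fully open; only then close the top port with the loose flanged cap, seated squarely over the spigot with its flange flush, because the running fan must not be choked. Leave the blade up, let go of everything, and leave the sanding block, the offcut and the tape measure where they are.

Things in the scene. Friction and masses are not known exactly. Their poses are not given: they have to be found in the camera images.
- extraction_box: fixed plywood box 168x328x130 mm; origin: centre of its underside, x from its front face (x=-80 mm) into the box, away from the robot, y left, z up. On the front at y=-85: aluminium gate body, 110 wide, x -98 to -80, z 10 to 130; its round intake stub (75 across, centre z=68) sticks out to x=-128. On top at y=+85: the open port. A grey pipe runs from the back to the wall
- gate_blade (a joint): lift of the gate's steel blade in m, straight up: 0 shut, 0.075 at its stop (intake fully open from 0.067). Lifting takes about 7 N; friction holds it wherever it is left
- blade_lip (a point): centre of the level lip folded forward from the blade's top edge; moves with the blade, has the box's axes. Lip 60 mm wide (y), 4 thick, from the blade (16 mm on in x) to a round hem 7 mm thick (16 mm back). Shut: 176 mm above the bench, 46 above the gate body. Free space below and beside it: hook it from below with tilted closed fingers, or grip it across its 60 mm width from above
- top_port (a point): centre of the top port's seat: the flat upper face of its flange (108 mm across), 135 mm above the bench, box's axes. The spigot, 64 mm outside diameter, stands 20 mm above this seat, its upper edge chamfered
- cap: loose grey plastic flanged cap, about 160 g, right way up on the bench; origin: centre of the flange's underside, z up. Flange 104 mm across, 6 thick; skirt 78 outside, 67.6 inside, open below to a depth of 22; closed top at z=28; round knob on top, 38 diameter from z=39 to 61 mm (narrower neck below it). Seated: origin at point top_port, flange flat on the port's flange
- sanding_block: loose sanding block, 66 x 110 x 32 mm, lies in front of the box; origin at the centre of its underside; leave alone
- offcut_3: loose timber offcut, 60 x 100 x 19 mm, lies in front of the box; origin at the centre of its underside; leave alone
- tape_measure: loose yellow tape measure, 37 x 88 x 62 mm, stands on the bench; origin at the centre of its underside; leave alone
Things that resemble listed ones, but are neither listed nor needed, are in the scene too. Leave any white look-alike of the cap alone.

How it is judged (in metres and radians):
On the way, in this order (a step that is already met when the one before it is completed fails the run):
1. the gate blade is up at its stop (lift over 68 mm) while the top port is still open (value of joint gate_blade above 0.068 m), for 0.2 s.
2. the cap is seated on the top port with the gate open (horizontal distance between cap and top_port below 0.005 m and z of cap in the frame of top_port below 0.004 m and angle between cap's own z axis and vertical below 0.06 rad and value of joint gate_blade above 0.068 m), for 0.2 s.
At the end, for the whole second after the job is handed in: The blade stays up with a lift over 68 mm; the cap rests on the top port, its origin within 5 mm sideways and 4 mm in height of the seat's centre, tilted less than 0.06 rad, still and released (all of step 2 and z of cap in the frame of top_port above -0.004 m and linear speed of cap below 0.02 m/s); the robot touches nothing.
It fails at once if the sanding block, the offcut or the tape measure is moved by more than 30 mm (distance of any of sanding_block, offcut_3, tape_measure from where it was at the start of the episode above 0.03 m).
It also fails if it takes over 56 s, if anything falls off the work surface, if the arm or the gripper's body presses on something with over 40 N, if the wrist force passes 120 N, or if a joint passes its speed limit or range.

## Working session

There is one attempt and no reset: what is moved stays moved. The work goes in short steps, Python scripts to look and compute and a shell command to move; the robot and the scene stay as the last step left them, time stands still between calls to the robot, and variables do not carry over. Pictures are saved under pics/ and viewed, at most 10 in all, crops included, and the job is handed in when it is done.

```bash
ls; mkdir -p pics; cat > h.py <<'E'
import numpy as np, cv2
from cell import env, eyes
def K(p): return np.array([[p["fx"],0,p["cx"]],[0,p["fy"],p["cy"]],[0,0,1.]])
def ray(p,rc):
    u=cv2.undistortPoints(np.array([[[rc[1],rc[0]]]],float),K(p),np.array(p["distortion"],float))[0,0]
    E=np.array(p["extrinsics"]);R=E[:3,:3];t=E[:3,3]
    return -R.T@t, R.T@np.array([u[0],u[1],1])
def atz(p,rc,z):
    c,d=ray(p,rc); return c+d*(z-c[2])/d[2]
def tri(p,a,q,b):
    c1,d1=ray(p,a);c2,d2=ray(q,b)
    s=np.linalg.lstsq(np.c_[d1,-d2],c2-c1,rcond=None)[0]
    P,Q=c1+d1*s[0],c2+d2*s[1]
    return (P+Q)/2,np.linalg.norm(P-Q)
def proj(p,X):
    E=np.array(p["extrinsics"]);r=cv2.Rodrigues(E[:3,:3])[0]
    o=cv2.projectPoints(np.array([X],float),r,E[:3,3],K(p),np.array(p["distortion"],float))[0][0,0]
    return o[::-1]
E
python3 - <<'E'
from h import *
s=eyes.read_camera("side");t=eyes.read_camera("top")
for n,p in(("side",s),("top",t)):
    cv2.imwrite(f"pics/{n}0.png",p["pixels"][:,:,::-1])
    c,_=ray(p,[210,280]);print(n,"cam",c.round())
for n in["extraction_box","gate_blade","blade_lip","top_port","cap","sanding_block","offcut_3","tape_measure"]:
    for nm,p in(("side",s),("top",t)):
        print(n,nm,[(np.round(d["centre"],1).tolist(),round(d["score"],2)) for d in eyes.spot_point(n,p)[:3]] if n!="gate_blade" else [(np.round(d["centre"],1).tolist(),round(d["score"],2)) for d in eyes.cut_out(n,p)[:3]])
print(env.state())
E
```

```text
pics
side cam [ 334. -739.  524.]
top cam [ 357.   61. 1162.]
extraction_box side [([220.1, 266.0], 0.29)]
extraction_box top [([163.5, 317.8], 0.89)]
gate_blade side [([234.0, 303.4], 0.76)]
gate_blade top [([197.1, 352.1], 0.97)]
blade_lip side [([226.2, 298.1], 0.67)]
blade_lip top [([196.4, 349.4], 0.97)]
top_port side [([210.1, 348.8], 0.81)]
top_port top [([146.2, 288.6], 0.94)]
cap side [([220.7, 264.2], 0.96), ([225.1, 212.1], 0.63)]
cap top [([208.5, 196.0], 0.84), ([266.4, 195.0], 0.81)]
sanding_block side [([294.2, 249.8], 0.68)]
sanding_block top [([239.1, 316.5], 0.83)]
offcut_3 side [([342.7, 257.9], 0.56)]
offcut_3 top [([238.3, 370.7], 0.67)]
tape_measure side [([257.1, 247.7], 0.69)]
tape_measure top []
{'t': 0.9, 'joints': array([ 1.10639875e+00,  4.90893058e-01,  1.55888378e+00,  3.88501481e-05,
        1.09168677e+00, -1.05585958e-01]), 'qvel': array([ 0.00012438, -0.00120563, -0.00049246, -0.00037276,  0.00043348,
       -0.00024257]), 'tau': array([ 3.55788632e-05, -6.12461329e+01, -2.58432269e+01,  6.92806556e-02,
        4.45065752e-02, -3.40902534e-05]), 'eef_pos': array([219.45127505, 585.23802934, 214.67085337]), 'tcp_rot': array([ 3.14146069e+00, -2.06856391e-05,  2.78276313e+00]), 'ft_force': array([0.52391406, 0.80740088, 0.42007409]), 'moment': array([-0.03323421,  0.00532518,  0.03884336]), 'grip_force': 0.0, 'opening': 0.9989354758782503}
```

View pics/side0.png

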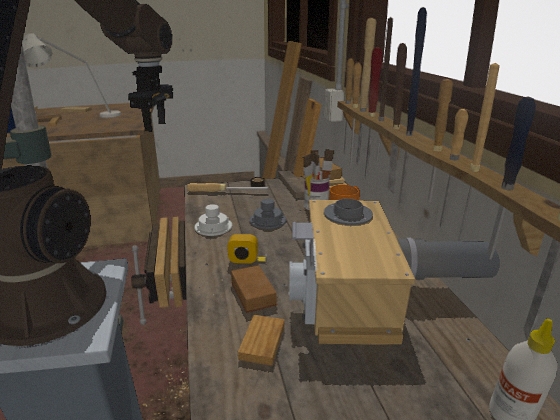

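View pics/top0.png

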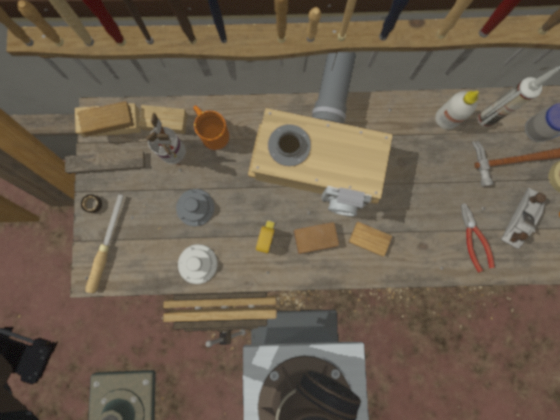

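```bash
python3 - <<'E'
from h import *
s=eyes.read_camera("side");t=eyes.read_camera("top")
best=lambda n,p:eyes.spot_point(n,p)[0]["centre"]
for n,z in(("blade_lip",176),("top_port",135)):
    a,b=best(n,s),best(n,t);print(n,tri(s,a,t,b),atz(t,b,z),atz(s,a,z))
print("box",atz(t,best("extraction_box",t),0))
for n in("cap",):
    for d in eyes.spot_point(n,t)[:2]: 
        X=atz(t,d["centre"],0);c=t["pixels"][tuple(np.int32(d["centre"]))];print("cap top",X,proj(s,X),c)
    for d in eyes.spot_point(n,s)[:2]: print("cap side",d["centre"],atz(s,d["centre"],0))
for n in("sanding_block","offcut_3","tape_measure"):
    for nm,p in(("s",s),("t",t)):
        for d in eyes.spot_point(n,p)[:1]: print(n,nm,atz(p,d["centre"],0))
for d in eyes.cut_out("blade_lip",t)[:1]:
    m=d["mask"].astype(np.uint8);r=cv2.minAreaRect(cv2.findNonZero(m));print(r,[atz(t,q[::-1],176).round() for q in cv2.boxPoints(r)])
for d in eyes.cut_out("extraction_box",t)[:1]:
    m=d["mask"].astype(np.uint8);r=cv2.minAreaRect(cv2.findNonZero(m));print(r,[atz(t,q[::-1],130).round() for q in cv2.boxPoints(r)])
E
```

```text
Traceback (most recent call last):
IndexError: list index out of range
```

The side view shows the grey cap at about (row 214, col 266), the white look-alike at (222, 212), and the gate lip near (228, 300). In the top view the grey cap is at (207, 195), the white one at (265, 197), the port at (146, 289) and the lip at (195, 348).

```bash
cat > m.py <<'E'
from h import *
def best(n,p,fn=None):
    r=(fn or eyes.spot_point)(n,p); return r[0] if r else None
def rep(n,z,N=3):
    S=[];
    for i in range(N):
        s=eyes.read_camera("side");t=eyes.read_camera("top")
        a,b=best(n,s),best(n,t)
        if a and b: print(n,"tri",*[np.round(v,1) for v in tri(s,a["centre"],t,b["centre"])])
        if a: print("  side@z",atz(s,a["centre"],z).round(1))
        if b: print("  top@z",atz(t,b["centre"],z).round(1))
    return s,t
E
python3 - <<'E'
from m import *
rep("blade_lip",176);s,t=rep("top_port",135);rep("extraction_box",0,1)
for d in eyes.spot_point("cap",t)[:2]: 
    X=atz(t,d["centre"],0);print("cap top",X.round(1),proj(s,X))
for d in eyes.spot_point("cap",s)[:2]: print("cap side",d["centre"],atz(s,d["centre"],0).round(1))
for n in("sanding_block","offcut_3","tape_measure"):
    for nm,p in(("s",s),("t",t)):
        for d in eyes.spot_point(n,p)[:1]: print(n,nm,atz(p,d["centre"],0).round())
for n,z in(("blade_lip",176),("extraction_box",130)):
  for d in eyes.cut_out(n,t)[:1]:
    m=d["mask"].astype(np.uint8);r=cv2.minAreaRect(cv2.findNonZero(m));print(n,[atz(t,q[::-1],z).round() for q in cv2.boxPoints(r)])
E
```

```text
blade_lip tri [ 511.8 -120.4  183.6] 4.5
  side@z [ 518.2 -106.1  176. ]
  top@z [ 510.7 -121.3  176. ]
blade_lip tri [ 514.8 -113.   181.1] 7.2
  side@z [ 513.6 -104.4  176. ]
  top@z [ 519.3 -114.7  176. ]
blade_lip tri [ 510.4 -120.1  187.3] 11.2
  side@z [ 510.2 -100.5  176. ]
  top@z [ 517.8 -123.3  176. ]
top_port tri [657.9  27.7 134.9] 4.3
  side@z [655.3  26.9 135. ]
  top@z [660.1  27.2 135. ]
top_port tri [661.1  25.  134. ] 5.1
  side@z [657.3  22.3 135. ]
  top@z [663.4  24.3 135. ]
top_port tri [656.7  27.2 133.2] 10.7
  side@z [649.   21.9 135. ]
  top@z [661.6  25.9 135. ]
  top@z [635.8 -59.7   0. ]
cap top [362.  278.7   0. ] [226.77965342 210.50591673]
cap side [219.1, 266.2] [521.1 293.7   0. ]
cap side [228.3, 215.9] [376.  266.6   0. ]
sanding_block s [424. -53.   0.]
sanding_block t [430. -46.   0.]
offcut_3 s [ 419. -189.    0.]
offcut_3 t [ 425. -190.    0.]
tape_measure s [438. 100.   0.]
tape_measure t [437.  83.   0.]
blade_lip [array([504., -77., 176.]), array([540., -86., 176.]), array([ 526., -151.,  176.]), array([ 489., -143.,  176.])]
extraction_box [array([542., 139., 130.]), array([954.,  41., 130.]), array([ 863., -296.,  130.]), array([ 460., -182.,  130.])]
```

```bash
python3 - <<'E'
from h import *
t=eyes.read_camera("top");s=eyes.read_camera("side")
np.savez("pics/t0.npz",t=t,s=s)
print(t["fx"],s["fx"])
c=t["pixels"][100:280,170:400,::-1];cv2.imwrite("pics/tc.png",cv2.resize(c,None,fx=3.3,fy=3.3,interpolation=cv2.INTER_CUBIC))
c=s["pixels"][190:350,180:420,::-1];cv2.imwrite("pics/sc.png",cv2.resize(c,None,fx=3.3,fy=3.3,interpolation=cv2.INTER_CUBIC))
E
```

```text
423.51851371175945 409.98748542774524
```

View pics/tc.png

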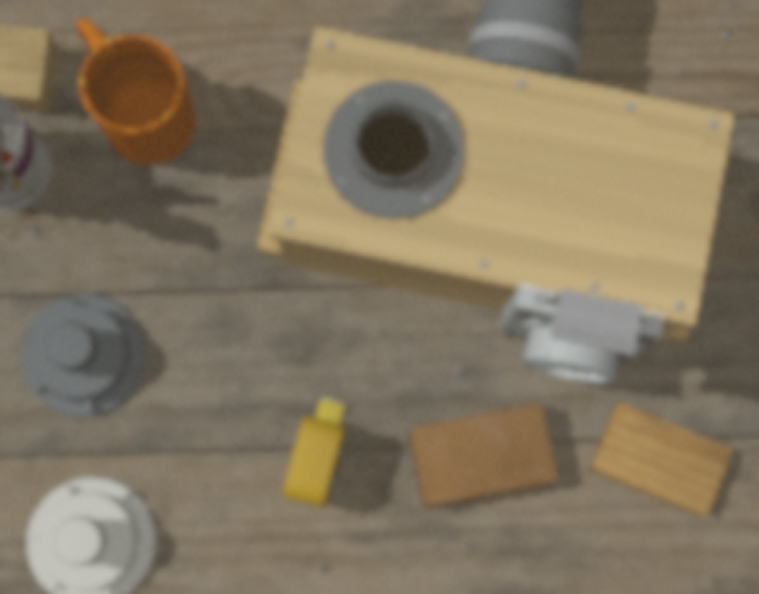

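View pics/sc.png

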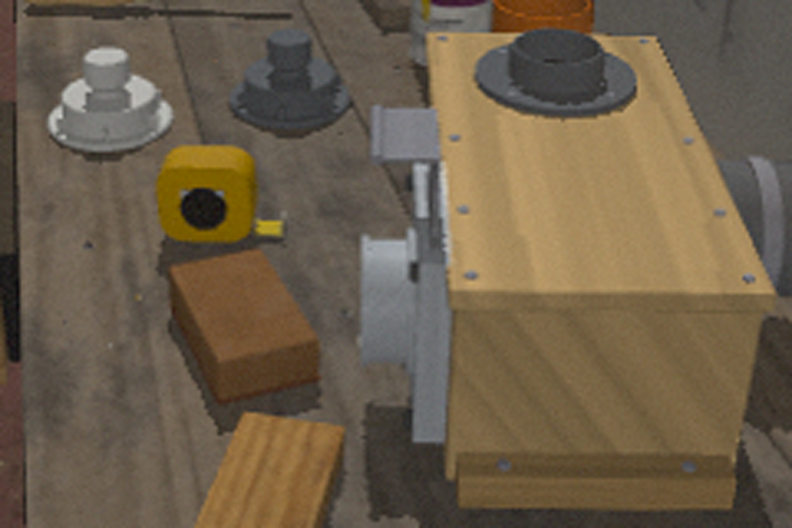

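```bash
python3 - <<'E'
from h import *
from scipy.optimize import least_squares
d=np.load("pics/t0.npz",allow_pickle=True);t=d["t"].item();s=d["s"].item()
T=lambda u,v:[100+v/3.3-.35,170+u/3.3-.35]
S=lambda u,v:[190+v/3.3-.35,180+u/3.3-.35]
L=[([84,164,130],T(315,28)),([84,-164,130],T(733,118)),([-84,-164,130],T(688,338)),([-84,164,130],T(258,248))]
for x,c in L: print(x,atz(t,c,130).round(1))
print("port",atz(t,T(394,149),135).round(1),atz(s,S(556,77),135).round(1),atz(t,T(394,149.),135))
print("lip",[atz(t,T(*q),178).round(1) for q in((562,290),(640,302),(635,355),(555,343))])
print("lip side",[atz(s,S(*q),178).round(1) for q in((372,107),(436,107),(436,160),(376,160))])
print("cap flange",atz(t,T(85,356),5).round(1),"knob",atz(t,T(71,345),61).round(1),"side fl",atz(s,S(290,100),4).round(1),"knob side(mid)",atz(s,S(289,40),61).round(1))
def W(p,X):c,q=np.cos(p[2]),np.sin(p[2]);return [p[0]+c*X[0]-q*X[1],p[1]+q*X[0]+c*X[1],X[2]]
f=lambda p:np.concatenate([np.array(proj(t,W(p,x)))-c for x,c in L+[([0,85,135],T(394,149))]])
r=least_squares(f,[636,-60,-.22]);print("box",r.x,r.fun.round(1))
print("port",W(r.x,[0,85,135]),"lip",W(r.x,[-105,-85,176]))
E
```

```text
[84, 164, 130] [754.9  80.6 130. ]
[84, -164, 130] [ 674.8 -236.3  130. ]
[-84, -164, 130] [ 506.3 -192.1  130. ]
[-84, 164, 130] [583.4 127.5 130. ]
port [656.1  23.  135. ] [654.4  19.8 135. ] [656.1004195  22.9571627 135.       ]
lip [array([536.5, -92.4, 178. ]), array([ 526.2, -147.6,  178. ]), array([ 488.2, -142. ,  178. ]), array([498.3, -85.6, 178. ])]
lip side [array([502.9, -79.4, 178. ]), array([538.2, -86.9, 178. ]), array([ 521. , -145.8,  178. ]), array([ 490.3, -139.3,  178. ])]
cap flange [522.7 281.    5. ] knob [523.8 281.4  61. ] side fl [522.4 279.8   4. ] knob side(mid) [521.8 278.2  61. ]
box [ 6.30805358e+02 -5.58862988e+01 -2.49591299e-01] [ 0.8 -0.6  1.2 -0.2 -1.1  0.7 -2.6  1.5  1.7 -1.4]
port [np.float64(651.8010334385386), np.float64(26.479844934550023), 135] lip [np.float64(508.063270396258), np.float64(-112.31660846250618), 176]
```

```bash
python3 -m inch '[[[0,0,-0.4],-1,-1],[[0,0,-0.4],-0.3,-1],[[-0.58,-0.78,0],0,-1],[[-0.58,-0.78,0],0,-1],[[-0.58,-0.78,0],0,-1],[[-0.58,-0.78,0],0,-1],[[-0.58,-0.78,0],0,-1],[[-0.58,-0.78,0],0,-1],[[-0.58,-0.78,0],0,-1],[[-0.58,-0.78,0],0,-1]]'
cat > go.py <<'E'
import sys
from h import *
from scipy.spatial.transform import Rotation as R
st=env.state();g=np.array([float(v) for v in sys.argv[1:4]])
r=R.from_euler("xyz",st["tcp_rot"])
print("t",round(st["t"],2),"pos",st["eef_pos"].round(1),"rot",st["tcp_rot"].round(3),"F",st["ft_force"].round(1),"open",round(st["opening"],3),"grip",round(st["grip_force"],1))
print("tool units to goal",(r.inv().apply(g-st["eef_pos"])/60).round(2))
E
python3 go.py 512 -116 240
```

```text
t: 4.35
eef_pos: [399.0, 152.6, 262.9]
tcp_rot: [3.141, 0.001, 2.896]
ft_force: [0.5, 0.8, -0.1]
opening: 1.002
grip_force: 0.0
t 4.35 pos [399.  152.6 262.9] rot [3.141e+00 1.000e-03 2.896e+00] F [ 0.5  0.8 -0.1] open 1.002 grip 0.0
tool units to goal [-2.91 -3.89  0.38]
```

```bash
python3 -m inch '[[[-0.58,-0.78,0],0,-1],[[-0.58,-0.78,0],0,-1],[[-0.58,-0.78,0],0,-1],[[-0.58,-0.78,0],0,-1],[[-0.58,-0.78,0],0,-1],[[0,0,0.3],0,-1],[[0,0,0.3],0,-1],[[0,0,0],0,-1],[[0,0,0],0,-1],[[0,0,0],0,-1]]'
python3 go.py 512 -116 157
python3 - <<'E'
from m import *
s=eyes.read_camera("side");t=eyes.read_camera("top")
c=s["pixels"][140:320,200:400,::-1];a=cv2.resize(c,None,fx=3,fy=3,interpolation=cv2.INTER_CUBIC)
cv2.imwrite("pics/s1.png",a)
st=env.state();print(proj(s,st["eef_pos"]))
E
```

```text
t: 5.6
eef_pos: [510.8, -114.8, 227.4]
tcp_rot: [-3.142, 0.001, 2.897]
ft_force: [-0.6, -0.5, -0.1]
opening: 0.997
grip_force: 0.0
t 5.6 pos [ 510.8 -114.8  227.4] rot [-3.142e+00  1.000e-03  2.897e+00] F [-0.6 -0.5 -0.1] open 0.997 grip 0.0
tool units to goal [-0.02 -0.02  1.17]
[205.40322364 302.08670889]
```

View pics/s1.png

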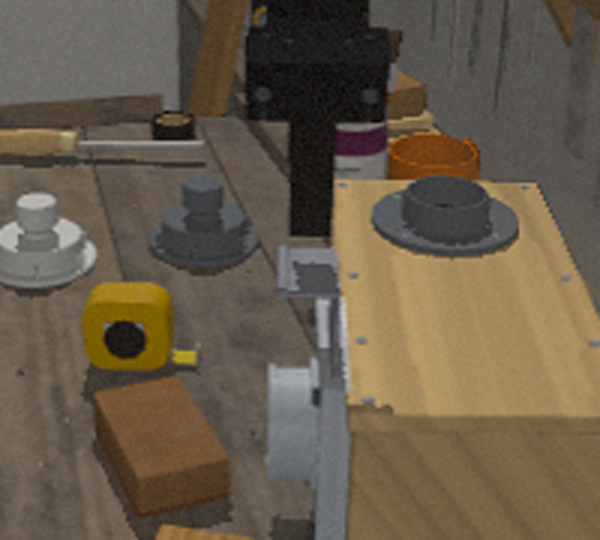

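The fingers (crop cols 290-335) stand right above the lip (crop cols 278-340, row 270), so I'll descend and grip.

```bash
python3 -m inch '[[[0,0,0.25],0,-1],[[0,0,0.25],0,-1],[[0,0,0.25],0,-1],[[0,0,0.25],0,-1],[[0,0,0.17],0,-1],[[0,0,0],0,1],[[0,0,0],0,1],[[0,0,0],0,1],[[0,0,0],0,1],[[0,0,0],0,1]]'
python3 go.py 512 -116 232
```

```text
t: 6.95
eef_pos: [510.9, -113.6, 156.7]
tcp_rot: [3.139, 0.001, 2.896]
ft_force: [4.3, 11.1, 0.4]
opening: 0.626
grip_force: 30.0
t 6.95 pos [ 510.9 -113.6  156.7] rot [3.139e+00 1.000e-03 2.896e+00] F [ 4.3 11.1  0.4] open 0.626 grip 30.0
tool units to goal [-0.03 -0.03 -1.25]
```

```bash
python3 -m inch '[[[0,0.02,0],0,1],[[0,0.01,-0.15],0,1],[[0,0,-0.2],0,1],[[0,0,-0.2],0,1],[[0,0,-0.2],0,1],[[0,0,-0.2],0,1],[[0,0,-0.15],0,1],[[0,0,-0.1],0,1],[[0,0,-0.02],0,1],[[0,0,0],0,1]]'
python3 go.py 512 -116 232
```

```text
t: 8.2
eef_pos: [510.9, -113.5, 230.2]
tcp_rot: [-3.141, 0.001, 2.896]
ft_force: [0.4, -5.6, -3.0]
opening: 0.623
grip_force: 30.0
t 8.2 pos [ 510.9 -113.5  230.2] rot [-3.141e+00  1.000e-03  2.896e+00] F [ 0.4 -5.6 -3. ] open 0.623 grip 30.0
tool units to goal [-0.03 -0.04 -0.03]
```

```bash
python3 -m inch '[[[0,0,-0.03],0,1],[[0,0,-0.03],0,1],[[0,0,-0.02],0,1],[[0,0,0],0,1],[[0,0,0],0,1],[[0,0,0],0,1],[[0,0,0],0,1],[[0,0,0],0,1],[[0,0,0],0,1],[[0,0,0],0,1]]'
python3 go.py 512 -116 232
```

```text
t: 9.45
eef_pos: [510.2, -113.3, 231.3]
tcp_rot: [-3.141, -0.005, 2.896]
ft_force: [9.2, -7.3, -37.1]
opening: 0.627
grip_force: 30.0
t 9.45 pos [ 510.2 -113.3  231.3] rot [-3.141 -0.005  2.896] F [  9.2  -7.3 -37.1] open 0.627 grip 30.0
tool units to goal [-0.04 -0.04 -0.01]
```

Hit the stop at 74.6 mm. I'll relax, release and rise.

```bash
python3 -m inch '[[[0,0,0.05],0,1],[[0,0,0],0,1],[[0,0,0],0,-1],[[0,0,0],0,-1],[[0,0,0],0,-1],[[0,0,-0.1],0,-1],[[0,0,-0.5],0,-1],[[0,0,-0.5],0,-1],[[0,0,-0.4],0,-1],[[0,0,0],0,-1]]'
python3 go.py 522 280 290
python3 - <<'E'
from m import *
s=eyes.read_camera("side")
for d in eyes.spot_point("blade_lip",s): 
  print(d["score"],d["centre"],"expect shut/up",proj(s,[511,-115,176]),proj(s,[511,-115,251]))
E
```

```text
t: 10.7
eef_pos: [511.4, -113.2, 323.2]
tcp_rot: [-3.141, 0.004, 2.896]
ft_force: [-0.3, 0.1, 0.2]
opening: 1.001
grip_force: 0.0
t 10.7 pos [ 511.4 -113.2  323.2] rot [-3.141  0.004  2.896] F [-0.3  0.1  0.2] open 1.001 grip 0.0
tool units to goal [1.42 6.4  0.55]
0.84 [192.7, 303.1] expect shut/up [231.45885218 301.51708969] [192.81093332 302.6470599 ]
```

```bash
python3 -m inch '[[[0.2,0.91,0],0,-1],[[0.2,0.92,0],0,-1],[[0.2,0.91,0],0,-1],[[0.2,0.91,0],0,-1],[[0.2,0.91,0],0,-1],[[0.2,0.92,0],0,-1],[[0.22,0.92,0],0,-1],[[0,0,0.8],0,-1],[[0,0,0.8],0,-1],[[0,0,0.8],0,-1]]'
python3 go.py 522.5 280 33
```

```text
t: 12.05
eef_pos: [520.8, 280.1, 174.8]
tcp_rot: [-3.141, -0.001, 2.897]
ft_force: [-0.1, 0.3, -0.7]
opening: 0.998
grip_force: 0.0
t 12.05 pos [520.8 280.1 174.8] rot [-3.141e+00 -1.000e-03  2.897e+00] F [-0.1  0.3 -0.7] open 0.998 grip 0.0
tool units to goal [-0.03  0.01  2.36]
```

```bash
python3 -m inch '[[[-0.03,0,0.6],0,-1],[[0,0,0.6],0,-1],[[0,0,0.5],0,-1],[[0,0,0.4],0,-1],[[0,0,0.26],0,-1],[[0,0,0],0,1],[[0,0,0],0,1],[[0,0,0],0,1],[[0,0,0],0,1],[[0,0,0],0,1]]'
python3 go.py 522.5 280 33
```

```text
t: 13.3
eef_pos: [523.5, 279.7, 36.2]
tcp_rot: [3.141, 0.001, 2.896]
ft_force: [-0.8, -0.5, -0.3]
opening: 0.534
grip_force: 0.0
t 13.3 pos [523.5 279.7  36.2] rot [3.141e+00 1.000e-03 2.896e+00] F [-0.8 -0.5 -0.3] open 0.534 grip 0.0
tool units to goal [0.02 0.   0.05]
```

```bash
python3 -m inch '[[[0,0,0.05],0,0],[[0,0,0],0,1],[[0,0,0],0,1],[[0,0,0],0,1],[[0,0,0],0,1],[[0,0,0],0,1],[[0,0,-0.5],0,1],[[0,0,-1],0,1],[[0,0,-1],0,1],[[0,0,-0.8],0,1]]'
python3 go.py 655.5 22.5 229
```

```text
t: 14.55
eef_pos: [523.3, 279.6, 233.4]
tcp_rot: [3.141, 0.001, 2.896]
ft_force: [0.1, 0.6, -1.9]
opening: 0.391
grip_force: 30.0
t 14.55 pos [523.3 279.6 233.4] rot [3.141e+00 1.000e-03 2.896e+00] F [ 0.1  0.6 -1.9] open 0.391 grip 30.0
tool units to goal [-3.18 -3.62  0.07]
```

```bash
python3 -m inch '[[[-0.4,-0.45,0],0,1],[[-0.4,-0.45,0],0,1],[[-0.4,-0.45,0],0,1],[[-0.4,-0.45,0],0,1],[[-0.4,-0.45,0],0,1],[[-0.4,-0.45,0],0,1],[[-0.4,-0.45,0],0,1],[[-0.38,-0.47,0],0,1],[[0,0,0.2],0,1],[[0,0,0],0,1]]'
python3 go.py 655.5 22.5 168
python3 - <<'E'
from m import *
s=eyes.read_camera("side");t=eyes.read_camera("top")
d=np.load("pics/t0.npz",allow_pickle=True)
cs=lambda p:p["pixels"][140:240,290:400,::-1]
ct=lambda p:p["pixels"][100:200,230:340,::-1]
g=lambda c:cv2.resize(c,None,fx=3.6,fy=3,interpolation=cv2.INTER_CUBIC)
cv2.imwrite("pics/p1.png",np.vstack([np.hstack([g(cs(s)),g(cs(d["s"].item()))]),np.hstack([g(ct(t)),g(ct(d["t"].item()))])]))
for n,p in(("side",s),("top",t)): print(n,[(c["centre"],c["score"]) for c in eyes.spot_point("cap",p)])
e=env.state()["eef_pos"];X=e-[0,0,33];print("cap origin exp",proj(s,X),proj(t,X),"port",proj(s,[655.5,22.5,135]),proj(t,[655.5,22.5,135]))
E
```

```text
t: 15.8
eef_pos: [654.8, 22.9, 217.5]
tcp_rot: [-3.141, -0.003, 2.896]
ft_force: [-0.5, 0.1, -1.4]
opening: 0.392
grip_force: 30.0
t 15.8 pos [654.8  22.9 217.5] rot [-3.141e+00 -3.000e-03  2.896e+00] F [-0.5  0.1 -1.4] open 0.392 grip 30.0
tool units to goal [-0.01 -0.    0.83]
side [([228.3, 213.0], 0.83), ([188.5, 349.2], 0.68)]
top [([265.0, 196.3], 0.54)]
cap origin exp [190.76044218 349.76934808] [138.93098102 289.42860081] port [212.42619956 348.18545917] [145.03012622 289.23415241]
```

View pics/p1.png

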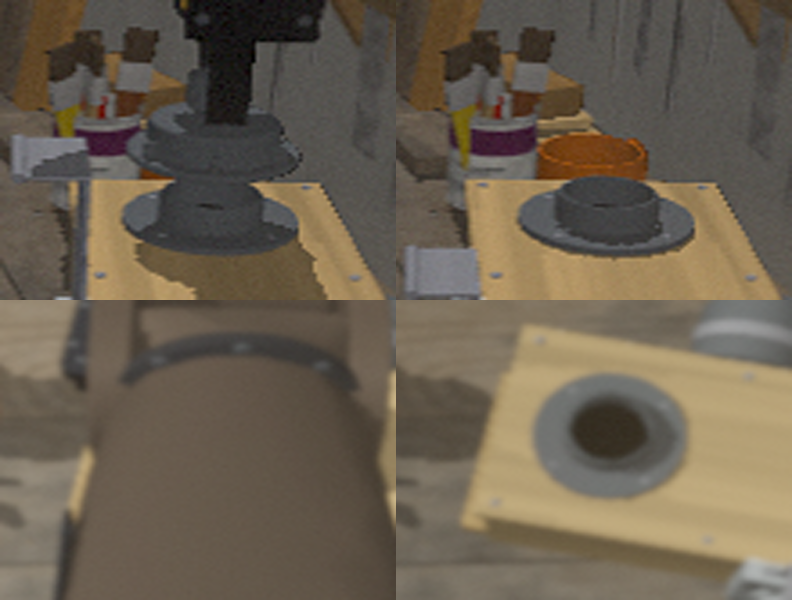

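The side view shows the cap hanging above the port: cap flange at crop cols 127-300, port flange at 124-299. The arm hides the top view. I'll measure the extents numerically.

```bash
python3 - <<'E'
from h import *
s=eyes.read_camera("side")["pixels"].astype(float);p0=np.load("pics/t0.npz",allow_pickle=True)["s"].item();o=p0["pixels"].astype(float)
def cross(v,th):
    i=np.where(v>th)[0];a,b=i[0],i[-1]
    return a-(v[a]-th)/(v[a]-v[a-1]), b+(v[b]-th)/(v[b]-v[b+1])
print("port (rows, sat profile)")
for r in range(208,218):
    v=60-(o[r,312:385,0]-o[r,312:385,2])   # wood has high r-b
    l,h=cross(v,30);print(r,round(312+l,2),round(312+h,2),round(312+(l+h)/2,2))
print("cap diff")
for r in range(184,198):
    v=np.abs(s[r,315:390]-o[r,315:390]).sum(1);i=np.where(v>45)[0]+315;print(r,i.min(),i.max(),(i.min()+i.max())/2)
e=env.state()["eef_pos"]
th=np.linspace(0,2*np.pi,721)
for c,R,z in(((655.5,22.5),54,135),((654.8,22.9),52,217.5-33+6),((654.8,22.9),52,217.5-33)):
    q=np.array([proj(p0,[c[0]+R*np.cos(a),c[1]+R*np.sin(a),z]) for a in th]);print(R,z,q.min(0),q.max(0),(q[:,1].min()+q[:,1].max())/2)
E
```

```text
port (rows, sat profile)Traceback (most recent call last):
  File "<stdin>", line 9, in <module>
  File "<stdin>", line 5, in cross
IndexError: index 73 is out of bounds for axis 0 with size 73
```

```bash
python3 - <<'E'
from h import *
s=eyes.read_camera("side")["pixels"].astype(float);p0=np.load("pics/t0.npz",allow_pickle=True)["s"].item();o=p0["pixels"].astype(float)
print("port")
for r in range(206,219):
    g=o[r,:,0]-o[r,:,2]; w=np.where(g[:]<30)[0]; w=w[(w>322)&(w<376)]; 
    if len(w): print(r,w.min(),w.max(),(w.min()+w.max())/2)
print("cap diff")
for r in range(184,198):
    v=np.abs(s[r,315:390]-o[r,315:390]).sum(1);i=np.where(v>45)[0]+315;print(r,i.min(),i.max(),(i.min()+i.max())/2)
th=np.linspace(0,2*np.pi,361)
for c,R,z in(((655.5,22.5),54,135),((654.8,22.9),52,217.5-33+6),((654.8,22.9),52,217.5-33)):
    q=np.array([proj(p0,[c[0]+R*np.cos(a),c[1]+R*np.sin(a),z]) for a in th]);print(R,z,q.min(0),q.max(0),(q[:,1].min()+q[:,1].max())/2)
E
```

```text
port
206 327 365 346.0
207 326 366 346.0
208 325 368 346.5
209 324 370 347.0
210 324 370 347.0
211 324 371 347.5
212 324 372 348.0
213 324 372 348.0
214 324 372 348.0
215 325 372 348.5
216 325 372 348.5
217 326 372 349.0
218 327 371 349.0
cap diff
184 327 368 347.5
185 326 368 347.0
186 325 368 346.5
187 325 367 346.0
188 325 367 346.0
189 326 373 349.5
190 329 370 349.5
191 325 371 348.0
192 327 373 350.0
193 328 373 350.5
194 329 372 350.5
195 331 371 351.0
196 332 370 351.0
197 334 368 351.0
54 135 [202.376509   323.63585197] [223.62118456 372.97168257] 348.3037672699228
52 190.5 [180.31120157 325.43721909] [198.79474419 374.20596137] 349.82159023364704
52 184.5 [182.7827595  325.30017671] [201.49132238 373.92938234] 349.6147795258219
```

```bash
python3 - <<'E'
from h import *
from scipy.optimize import least_squares
d=np.load("pics/t0.npz",allow_pickle=True);p=d["t"].item();o=p["pixels"].astype(np.float32)
o=cv2.GaussianBlur(o,(3,3),0);g=o[:,:,0]-o[:,:,2]
m=((g<30)*255).astype(np.uint8)[115:180,255:325]
n,l,st,ce=cv2.connectedComponentsWithStats(m);i=1+np.argmax(st[1:,4]);c=max(cv2.findContours((l==i).astype(np.uint8),0,1)[0],key=len)
c=cv2.convexHull(c);print(st[i],cv2.fitEllipse(c))
pts=c[:,0,:]+[255,115]
W=np.array([atz(p,q[::-1],135)[:2] for q in pts])
f=lambda v:np.hypot(*(W-v[:2]).T)-v[2]
r=least_squares(f,[656,23,54],loss="soft_l1");print("port top fit",r.x,f(r.x).round(1))
# cap in top image: gray flange vs wood
for z,nm in((3,'flange'),):
    g2=m2=((g<12)*255).astype(np.uint8)[180:235,165:225]
    n,l,st,ce=cv2.connectedComponentsWithStats(m2);i=1+np.argmax(st[1:,4]);c=cv2.convexHull(max(cv2.findContours((l==i).astype(np.uint8),0,1)[0],key=len));print(st[i])
    W=np.array([atz(p,q[::-1]+[180,165],3)[:2] for q in c[:,0,:]]);r=least_squares(f,[522,280,52],loss="soft_l1");print("cap",r.x,f(r.x).round(1))
E
```

```text
[  13   10   43   41 1391] ((33.89329147338867, 29.88099479675293), (41.2730712890625, 42.41998291015625), 94.66864013671875)
port top fit [656.24212654  23.32126396  53.05145124] [-0.3 -0.3  0.   0.3  0.3 -0.1 -0.  -0.5  0.1 -0.2  0.3  0.1  0.2 -0.3
  0.   0.2  0.1  0.  -0.2  0.1 -0.4 -0.4  0.2  0.3  0.3  0.1]
[  11    9   39   38 1159]
cap [524.8441112  283.14010841  52.82251201] [-0.3 -0.8 -0.3 -1.1 -0.5  0.2  0.9  0.4  0.4  0.5  0.2 -0.3  0.   0.1
  0.  -0.4 -0.9  0.1  0.  -0.6  0.   0.3  1.2  0.8  0.1]
```

```bash
python3 -m inch '[[[-0.02,-0.01,0.1],0,1],[[0,0,0.1],0,1],[[0,0,0.1],0,1],[[0,0,0.1],0,1],[[0,0,0.05],0,1],[[0,0,0.05],0,1],[[0,0,0.05],0,1],[[0,0,0.03],0,1],[[0,0,0],0,1],[[0,0,0],0,1]]'
python3 go.py 655.5 22.5 168
```

```text
t: 17.35
eef_pos: [657.0, 22.2, 184.4]
tcp_rot: [3.141, 0.001, 2.896]
ft_force: [1.6, 4.3, 1.0]
opening: 0.393
grip_force: 30.0
t 17.35 pos [657.   22.2 184.4] rot [3.141e+00 1.000e-03 2.896e+00] F [1.6 4.3 1. ] open 0.393 grip 30.0
tool units to goal [ 0.03 -0.    0.27]
```

```bash
python3 -m inch '[[[0,0.015,0],0,1],[[0,0,0.04],0,1],[[0,0,0.04],0,1],[[0,0,0.04],0,1],[[0,0,0.04],0,1],[[0,0,0.03],0,1],[[0,0,0],0,1],[[0,0,0],0,1],[[0,0,0],0,1],[[0,0,0],0,1]]'
python3 go.py 655.5 22.5 168
```

```text
t: 18.6
eef_pos: [657.0, 23.3, 172.3]
tcp_rot: [3.14, -0.0, 2.896]
ft_force: [2.2, 7.8, 0.3]
opening: 0.397
grip_force: 30.0
t 18.6 pos [657.   23.3 172.3] rot [ 3.14  -0.     2.896] F [2.2 7.8 0.3] open 0.397 grip 30.0
tool units to goal [ 0.02 -0.02  0.07]
```

Sliding down over the spigot; the side force says to go a little further in +y.

```bash
python3 -m inch '[[[0,0.02,0],0,1],[[0,0,0.03],0,1],[[0,0,0.03],0,1],[[0,0,0.02],0,1],[[0,0,0.02],0,1],[[0,0,0],0,1],[[0,0,0],0,1],[[0,0,0],0,1],[[0,0,0],0,1],[[0,0,0],0,1]]'
python3 go.py 655.5 22.5 168
```

```text
t: 19.85
eef_pos: [657.1, 23.7, 167.6]
tcp_rot: [-3.142, 0.001, 2.896]
ft_force: [-2.4, 2.3, 8.5]
opening: 0.393
grip_force: 30.0
t 19.85 pos [657.1  23.7 167.6] rot [-3.142e+00  1.000e-03  2.896e+00] F [-2.4  2.3  8.5] open 0.393 grip 30.0
tool units to goal [ 0.02 -0.03 -0.01]
```

```bash
python3 -m inch '[[[0,0,0.02],0,1],[[0,0,0],0,1],[[0,0,0],0,0],[[0,0,0],0,-1],[[0,0,0],0,-1],[[0,0,0],0,-1],[[0,0,0],0,-1],[[0,0,-0.2],0,-1],[[0,0,-0.6],0,-1],[[0,0,-0.8],0,-1]]' && python3 -m inch '[[[0,0,-0.6],0,-1],[[0,0,-0.5],0,-1],[[0.8,0.2,0],0,-1],[[0.8,0.5,0],0,-1],[[0.8,0.5,0],0,-1],[[0.5,0.8,0],0,-1],[[0,0.9,0],0,-1],[[0,0.9,0],0,-1],[[0,0.5,0],0,-1],[[0,0,0],0,-1]]'
python3 - <<'E'
from m import *
s=eyes.read_camera("side");t=eyes.read_camera("top");print(env.state()["eef_pos"])
g=lambda c:cv2.resize(c,(396,300),interpolation=cv2.INTER_CUBIC)
cv2.imwrite("pics/f.png",np.hstack([g(s["pixels"][140:240,280:412,::-1]),g(t["pixels"][100:220,250:408,::-1])]))
for n,p in(("side",s),("top",t)): print(n,[(c["centre"],round(c["score"],2)) for c in eyes.spot_point("cap",p)],proj(p,[657,24,135]),[c["centre"] for c in eyes.spot_point("blade_lip",p)])
E
```

```text
t: 21.1
eef_pos: [656.9, 23.8, 262.5]
tcp_rot: [-3.141, -0.001, 2.896]
ft_force: [-0.2, 0.6, 0.6]
opening: 1.001
grip_force: 0.0
t: 22.35
eef_pos: [550.9, 318.0, 327.6]
tcp_rot: [3.141, 0.0, 2.899]
ft_force: [0.2, -0.1, 0.0]
opening: 1.005
grip_force: 0.0
[550.84413426 315.99378883 327.81542489]
side [([213.6, 347.5], 0.87), ([228.5, 213.1], 0.75)] [212.07805813 348.57985345] [[191.3, 303.4]]
top [([266.3, 197.1], 0.92), ([145.6, 289.8], 0.69)] [144.4626673 288.6158854] [[164.3, 316.1], [236.3, 369.3], [188.8, 358.1]]
```

View pics/f.png

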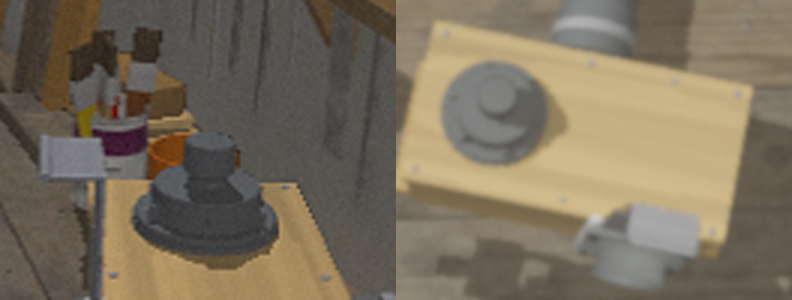

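The cap sits flat on the port (left half, flange at row 230; right half, centred at about (495, 112)), and the blade lip is up at left (70, 158). The arm is clear of everything.

```bash
python3 -c "
from cell import env
print(env.job_done())"
```

```text
the job is handed in; nothing more can be done
None
```

I raised the gate blade to its stop, then seated the grey cap flush on the top port and let go of it; nothing else was touched, and I handed the job in at about 22 s of the 56 s limit (the hand-in gave no verdict).

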